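# Close up the jar row and shut the gate

## Robot

A 6-joint arm with a two-finger parallel gripper is mounted at the origin on the work surface. World frame = base frame: x ahead of the robot, y to its left, z up, the work surface at z = 0. Lengths are in m, angles in rad, forces in N, time in s.
With the tool pointing down it reaches from about 0.225 to 0.875 m from the base axis. Payload 3.4 kg.
Tool frame: the origin (TCP) lies at the very end of the fingers, on their centre line; the grasp point (between the pads) lies 19 mm behind it; z points along the fingers, y is the direction in which the jaws open and shut (so a half turn about z gives the same grasp; the last joint's range is limited). The gripper opens to 85 mm and grips with 20 to 120 N. Pads are 22 mm wide; open, the fingers measure 114 mm over their backs; the gripper's body (76 mm by 85 mm) begins 54 mm behind the grasp point. The pads swing forward as they close: fully open they stand 13 mm farther back than shut.
Start: joints at [1.058, 0.276, 1.505, -0, 1.361, -0.121], TCP at [0.22, 0.531, 0.231] pointing down, gripper open.
Joint ranges: [-2.89, 2.89], [-0.75, 2.08], [0.22, 2.7], [-1.18, 4.32], [0.11, 2.71], [-2.7, 2.7]. Speed limits (rad/s): [2.57, 2.57, 3.14, 3.14, 3.14, 3.14].

## Interface

Orientations are given as a unit quaternion [w, x, y, z].
In Python, from rig import manip, viewer, job gives the robot as it stands.
- The arm moves only by the shell command python3 -m crank 'ROWS' [OPENING] [FORCE]. ROWS is JSON, a list of rows, each a list of 6 numbers: the shift along the tool's x, y, z in m, then the turn, a rotation vector about the tool's x, y, z in degrees. In form: [[dx, dy, dz, rx, ry, rz], ...]. A call has 1 to 20 rows; each row is the pose to reach, as a shift and turn from the pose measured when the call began, along the tool's axes at that moment; what a row does not reach only later rows make up. A row lasts 1/8 s, in which the tool goes at most 62.5 mm and 10.7 degrees, less where a joint would pass 70% of its speed; a pose out of reach is approached as far as the arm can. A call with a gripper value outside its range is refused whole. OPENING is the opening, from 0 (shut) to 1 (fully open), set as the call begins (- or left out, the last holds). The fingers move at their own pace and stop on an object; FORCE is the grip in N (left out, the last holds). Time passes only in rows, so rows that repeat a pose let the fingers close. It gives the time, the measured TCP pose, the force and the opening at its end, in the units of the state.
- manip.get_state(): the state, without advancing time (a new reading comes with each control period).
- viewer.get_image(name): name is "scene" or "side" or "wrist"; returns a dict with "frame" (480x640x3 uint8, blue, green, red), "range_z" (480x640 float32, m along the optical axis (not along the pixel's ray), 0 where there is no reading), "intrinsics" (3x3 intrinsics, pixels), "world_from_camera" (4x4, takes a point from camera to world coordinates); the wrist camera has in their place "mount" (4x4, takes a point from camera to tool coordinates, whose origin is the TCP and whose axes are the flange's). Camera axes: x right, y up, looking along -z (the intrinsics and any distortion apply to the point x, -y, -z); pixel columns grow to the right and rows downward; lengths in m; the calibration is good to about 2 mm. A picture is of the moment at which its call begins: read the wrist's pose just before it.
- job.sign_off(): hands the job in, once; it reports no verdict.
The state is a dict: "clock": time; "qpos": joint angles; "qd": joint speeds; "effort": joint torques, N m; "position": TCP position; "ee_rot": TCP orientation; "contact_force": force on the tool from outside, world axes, zero at the start; "moment": the same for the moment, N m; "width": finger opening in m.
Only numpy, scipy, OpenCV 4.12 (cv2) and the standard library are available. Lean on these libraries where they do the work, as an engineer would, in place of code of your own. Each camera call takes 0.05 s, during which the arm holds its last target. There are 200 camera calls.

## Task

From the gate end, gently push the row of three glass jars and the porcelain egg timer along the little railed shelf until they all stand close together and have pressed in the sprung stop hidden in the covered end by about half a centimetre, then swing the small wooden gate fully shut behind them without slamming it. Glass and porcelain chip easily: never press on them with more than about 18 N and do not tip them. Leave the other things on the worktop alone.

Things in the scene. Friction and masses are not known exactly. Their poses are not given: they have to be found in the camera images.
- shelf: Fixed low teak jar shelf, board 100 x 430 mm, its top 22 mm above the table; origin at table height, on the lane's middle line. Shelf y runs along the lane: covered end at +y, gate end at -y; shelf x runs across it, front (robot side) to rear. The lane is 60 mm wide (x -30 to +30).
- front_rail (a point): Middle of the front rail's top edge (shelf x -35, y 13 mm). Front and rear rails are alike: 10 mm thick, top 50 mm above the table, from shelf y = -134 to +125 mm.
- tier_edge (a point): Gate-end corner of the front lower edge of the slatted top tier (shelf x -9, y -153 mm, 188 mm above the table). The tier covers shelf x -9 to +73, y -153 to +208; one rear post at x 56, y -130. Front open: reach under it over the front rail with the tool leaning back to the robot side 30 to 45 degrees, fingers pointing forward and down.
- housing_mouth (a point): Middle of the open mouth of the roofed teak housing at the covered end, on the board top (shelf x 0, y 125 mm). The lane runs on into it; it hides the sprung stop. Roof underside 110 mm above the table.
- stop (a joint): Travel (m) of the sprung stop in the housing: 0 at rest, grows as the row pushes it to +y, rigid end at 0.020. It gives from about 2 N, then 0.5 N more per mm; the sliding row alone takes about 1 to 4 N. Its resting face stands 20 to 40 mm inside the mouth, different every time and out of sight: find it by touch.
- jar1: Short clear glass jar with cork lid, 56 mm diameter (straight up to 50 mm), 74 mm tall, about 110 g, loose on the board; origin at the centre of its underside, z up. Jars and timer stand in the lane in any order, with gaps; the one nearest the gate stands partly in the gate's way.
- jar2: Same kind of jar as jar1.
- jar3: Same kind of jar as jar1.
- timer: White porcelain egg timer, 56 mm diameter from 10 to 36 mm height, domed, 67 mm tall, about 110 g, loose in the lane among the jars; origin at the centre of its underside, z up. Jars, timer and shelf are smooth and slide easily.
- gate (a joint): Angle (rad) of the wooden gate: 0 = fully shut across the lane (it stops there), growing as its free edge swings outwards (to -y, then towards the robot), up to 2.3. It starts between 1.58 and 1.85. Stiff hinge (about 0.04 N m), stays where it is left.
- gate_hinge (a point): On the gate's upright hinge axis, at shelf x = -43, y = -138 mm, at the mid height of the gate. The gate is 12 mm thick (6 mm either side of the line from hinge to free edge) and stands from 24 to 54 mm above the table.
- gate_edge (a point): Near the gate's free edge, 80 mm from the hinge axis, at mid height.
- cutter: Bystander: tin cookie cutter, about 68 mm across, 24 mm tall; origin under its centre.
- mug: Bystander: blue mug, 85 mm tall; origin under its centre.
- bowl: Bystander: white bowl, 100 mm across, 50 mm tall; origin under its centre.
- mill: Bystander: dark wood pepper mill, 115 mm tall; origin under its centre.
- tea_tin: Bystander: tea tin with green label, 90 mm tall; origin under its centre.
- spoon: Bystander: wooden spoon lying on the table.
Things that resemble listed ones, but are neither listed nor needed, are in the scene too. Leave any red or yellow look-alike of the jar1 alone.

How it is judged:
By the outcome, as a careful person would: the job done as asked, in the order asked, and still so for the second after the job is handed in, with the robot touching nothing.
It also fails if it takes over 51 s, if anything falls off the work surface, if the arm or the gripper's body presses on something with over 40 N, if the wrist force passes 120 N, or if a joint passes its speed limit or range.

## Working session

There is one attempt and no reset: what is moved stays moved. The work goes in short steps, Python scripts to look and compute and a shell command to move; the robot and the scene stay as the last step left them, time stands still between calls to the robot, and variables do not carry over. Pictures are saved under pics/ and viewed, about 8 in all and at most 12, crops included, and the job is handed in when it is done.

```bash
ls; mkdir -p pics
python3 - <<'E'
from rig import manip, viewer
import cv2,numpy as np
print(manip.get_state())
for n in("scene","side"):
    d=viewer.get_image(n); cv2.imwrite(f"pics/{n}0.png",d["frame"]); np.savez(f"{n}0.npz",**d)
    print(n,d["intrinsics"],d["world_from_camera"],[k for k in d])
E
```

```text
pics
{'clock': 0.0, 'qpos': array([ 1.05802269e+00,  2.76607518e-01,  1.50613442e+00,  1.61403444e-05,
        1.36073859e+00, -1.21009326e-01]), 'qd': array([ 5.53186171e-04,  2.85214529e-04,  5.03051872e-04,  1.42073006e-03,
       -4.54435700e-04, -9.16036989e-05]), 'effort': array([ 3.56504688e-04, -4.16772687e+01, -2.45806450e+01, -1.24050898e-04,
        1.11370548e-02, -3.64660673e-05]), 'position': array([0.21928328, 0.53095899, 0.23043209]), 'ee_rot': array([-3.01642851e-04,  1.94633469e-01,  9.80875589e-01, -8.94478956e-04]), 'contact_force': array([0.1652053 , 0.14886424, 1.23316242]), 'moment': array([ 0.01974583, -0.03500217,  0.02793042]), 'width': 0.08529335860109764}
scene [[541.15927383   0.         326.12695134]
 [  0.         541.15927383 247.30336974]
 [  0.           0.           1.        ]] [[-0.04903992 -0.72542505  0.68655195  1.48264808]
 [ 0.99876816 -0.04082365  0.02820619  0.01937736]
 [ 0.00756607  0.68708946  0.72653344  1.11190352]
 [ 0.          0.          0.          1.        ]] ['frame', 'range_z', 'intrinsics', 'world_from_camera']
side [[538.37969748   0.         316.00550069]
 [  0.         538.37969748 237.17829149]
 [  0.           0.           1.        ]] [[ 0.99868373  0.02835345 -0.04274206  0.50524725]
 [-0.0496639   0.74279714 -0.66767201 -0.80791838]
 [ 0.01281787  0.66891591  0.74322756  1.00560226]
 [ 0.          0.          0.          1.        ]] ['frame', 'range_z', 'intrinsics', 'world_from_camera']
```

View pics/scene0.png

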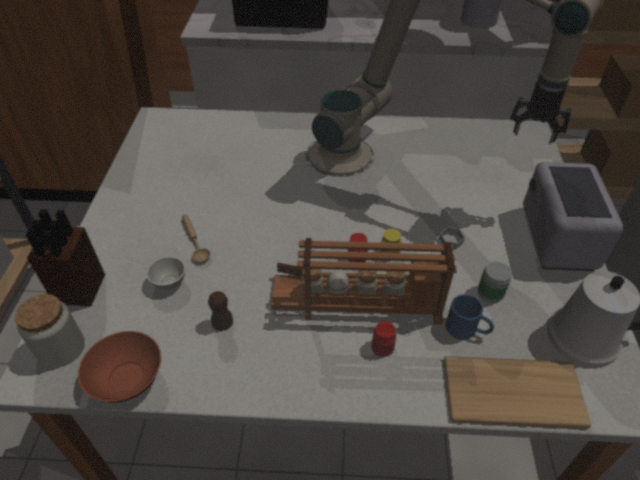

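View pics/side0.png

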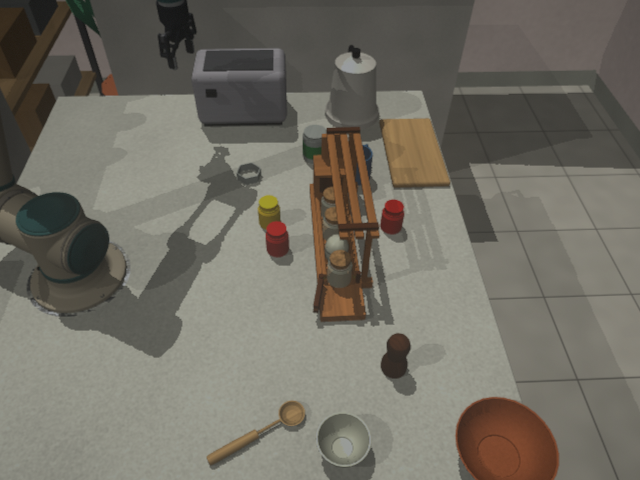

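```bash
cat > h.py <<'E'
import numpy as np,cv2
from scipy.spatial.transform import Rotation as R
def load(f): return dict(np.load(f))
def ray(d,u,v):
    K=d["intrinsics"];T=d["world_from_camera"]
    c=np.array([(u-K[0,2])/K[0,0],-(v-K[1,2])/K[1,1],-1.])
    return T[:3,3],T[:3,:3]@c
def onz(d,u,v,z):
    o,r=ray(d,u,v); return o+r*(z-o[2])/r[2]
def dep(d,u,v):
    o,r=ray(d,u,v); return o+r*d["range_z"][int(v),int(u)]
def proj(d,p):
    T=d["world_from_camera"];c=T[:3,:3].T@(np.array(p)-T[:3,3]);K=d["intrinsics"]
    return K[0,0]*c[0]/-c[2]+K[0,2],-K[1,1]*c[1]/-c[2]+K[1,2]
def cloud(d):
    K=d["intrinsics"];T=d["world_from_camera"];z=d["range_z"];h,w=z.shape
    u,v=np.meshgrid(np.arange(w),np.arange(h))
    c=np.stack([(u-K[0,2])/K[0,0]*z,-(v-K[1,2])/K[1,1]*z,-z],-1)
    return c@T[:3,:3].T+T[:3,3]
def crop(img,x0,y0,x1,y1,s,f):
    c=cv2.resize(img[y0:y1,x0:x1],None,fx=s,fy=s,interpolation=cv2.INTER_CUBIC)
    cv2.imwrite(f,np.clip(255*(c/255.)**0.6,0,255).astype(np.uint8))
E
python3 - <<'E'
from h import *
a=load("scene0.npz");b=load("side0.npz")
A=cv2.resize(a["frame"][225:355,260:480],(800,473),interpolation=cv2.INTER_CUBIC)
crop(a["frame"],265,225,465,360,4,"pics/c1.png")
crop(b["frame"],250,120,410,325,2.9,"pics/c2.png")
E
```

```text
(no output)
```

View pics/c1.png

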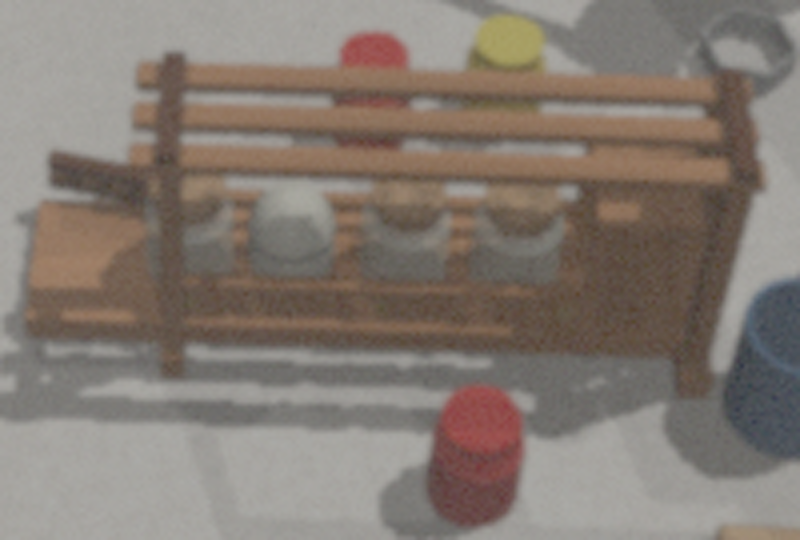

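View pics/c2.png

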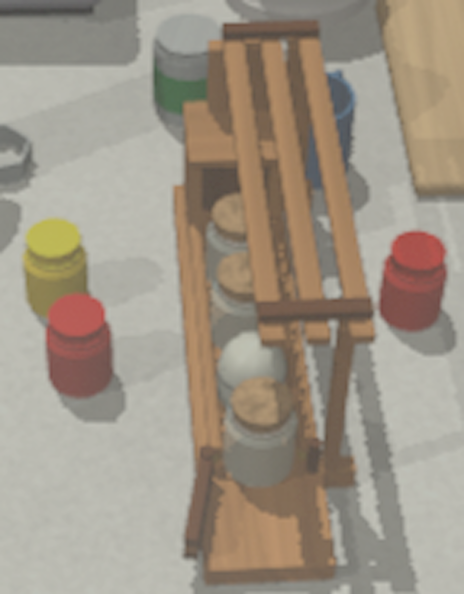

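Run:
```python
from h import *
for n in("scene0","side0"):
    d=load(n+".npz");P=cloud(d);hsv=cv2.cvtColor(d["frame"],cv2.COLOR_BGR2HSV)
    roi=(P[...,0]>.4)&(P[...,0]<.8)&(P[...,1]>-.3)&(P[...,1]<.4)&(d["range_z"]>0)
    wood=roi&(hsv[...,0]<18)&(hsv[...,1]>80)
    Q=P[wood]; 
    print(n,len(Q),np.histogram(Q[:,2],bins=np.arange(-.01,.25,.01)))
    for lo,hi in((.015,.03),(.042,.056),(.185,.215),(.108,.14)):
        q=Q[(Q[:,2]>lo)&(Q[:,2]<hi)]
        r=cv2.minAreaRect((q[:,:2]*1000).astype(np.float32)); print(lo,len(q),r,cv2.boxPoints(r).round().tolist())
# jar tops: cork mask in side, and pixel picks
a=load("scene0.npz");b=load("side0.npz")
def s(c,x0,y0,k): return x0+c[0]/k,y0+c[1]/k
for nm,c,z in(("frontslat gate end L",(262,337),.188),("rearslat end R",(373,338),.188),("frontrail end",(212,450),.05),("board L",(207,577),.022),("board R",(331,573),.022),("jarA cork",(262,401),.074),("timer top",(252,350),.067),("jarC",(240,275),.074),("jarD",(234,214),.074),("gate free",(192,552),.054),("gate hinge",(207,452),.054)):
    u,v=s(c,250,120,2.9); print(nm,onz(b,u,v,z).round(4),dep(b,u,v).round(4))
```

```text
scene0 10050 (array([  18,  198, 1087, 1947,  234,  623,  470,  156,  490,  105,  544,
        196,  260,  199,   43,   33,   38,   34,   33,   72, 2625,  643,
          2,    0,    0]), array([-0.01,  0.  ,  0.01,  0.02,  0.03,  0.04,  0.05,  0.06,  0.07,
        0.08,  0.09,  0.1 ,  0.11,  0.12,  0.13,  0.14,  0.15,  0.16,
        0.17,  0.18,  0.19,  0.2 ,  0.21,  0.22,  0.23,  0.24]))
0.015 2767 ((614.7953491210938, 79.55618286132812), (672.8361206054688, 329.61834716796875), 84.43006896972656) [[418.0, -239.0], [746.0, -271.0], [811.0, 398.0], [483.0, 430.0]]
0.042 945 ((668.7554321289062, -8.497344970703125), (317.8293762207031, 522.9742431640625), 21.21023178100586) [[426.0, 178.0], [615.0, -310.0], [912.0, -195.0], [722.0, 293.0]]
0.185 3335 ((633.7639770507812, 99.05145263671875), (97.18248748779297, 359.2372131347656), 1.5968958139419556) [[580.0, 277.0], [590.0, -82.0], [687.0, -79.0], [677.0, 280.0]]
0.108 549 ((648.6182250976562, -6.939453125), (101.2796630859375, 548.92431640625), 4.630008697509766) [[576.0, 263.0], [620.0, -285.0], [721.0, -276.0], [677.0, 271.0]]
side
[... 1059 characters left out ...]
[714.0, -282.0], [671.0, 283.0]]
frontslat gate end L [ 0.6022 -0.0727  0.188 ] [ 0.6015 -0.0784  0.1944]
rearslat end R [ 0.6806 -0.0766  0.188 ] [ 0.6794 -0.0818  0.1938]
frontrail end [ 0.5704 -0.0647  0.05  ] [ 0.5702 -0.0673  0.0534]
board L [ 0.5616 -0.1624  0.022 ] [ 0.5619 -0.1586  0.0162]
board R [ 0.6545 -0.1627  0.022 ] [ 0.6563 -0.1552  0.0105]
jarA cork [ 0.6104 -0.0369  0.074 ] [ 0.6083 -0.0524  0.0927]
timer top [0.6074 0.0224 0.067 ] [0.6055 0.007  0.0845]
jarC [0.603  0.1001 0.074 ] [0.6008 0.0803 0.0943]
jarD [0.603 0.174 0.074] [0.601  0.1546 0.0924]
gate free [ 0.55   -0.1614  0.054 ] [ 0.5509 -0.1489  0.0356]
gate hinge [ 0.5662 -0.0696  0.054 ] [ 0.5664 -0.0676  0.0514]
```

```bash
cat >> h.py <<'E'
def S(o=(0.6025,0.068),yaw=2.1):
    a=np.radians(yaw);ex=np.array([np.cos(a),np.sin(a)]);ey=np.array([-ex[1],ex[0]])
    return np.array(o),ex,ey
def toS(p,*k):
    o,ex,ey=S(*k);q=np.array(p)[:2]-o;return np.round([q@ex*1e3,q@ey*1e3],1)
def toW(x,y,*k):
    o,ex,ey=S(*k);return o+ex*x/1e3+ey*y/1e3
E
python3 - <<'E'
from h import *
a=load("scene0.npz");b=load("side0.npz")
s=lambda c:(250+c[0]/2.9,120+c[1]/2.9); t=lambda c:(265+c[0]/4,225+c[1]/4)
for nm,c,z in(("jarA",(262,401),.096),("timer",(252,355),.086),("jarC",(240,275),.096),("jarD",(236,214),.096),("red",(77,316),.074),("yel",(54,240),.074),("gatefree top",(192,552),.054),("gatehinge top",(207,455),.054)):
    w=onz(b,*s(c),z); print("side",nm,w.round(4),toS(w))
for nm,c,z in(("jarA",(203,200),.092),("timer",(292,200),.086),("jarC",(408,203),.092),("jarD",(521,203),.092),("red",(374,50),.074),("yel",(508,42),.074),("gatefree top",(52,158),.054),("boardL rear",(28,333),.01),("board front corner",(40,203),.022)):
    w=onz(a,*t(c),z); print("scene",nm,w.round(4),toS(w))
E
```

```text
side jarA [ 0.6079 -0.0551  0.096 ] [   0.9 -123.2]
side timer [6.049e-01 3.000e-04 8.600e-02] [ -0.  -67.7]
side jarC [0.6006 0.0787 0.096 ] [-1.5 10.7]
side jarD [0.6023 0.1507 0.096 ] [ 2.9 82.7]
side red [0.4672 0.0585 0.074 ] [-135.6   -4.5]
side yel [0.4477 0.1475 0.074 ] [-151.8   85.1]
side gatefree top [ 0.55   -0.1614  0.054 ] [ -60.8 -227.3]
side gatehinge top [ 0.566  -0.0726  0.054 ] [ -41.6 -139.1]
scene jarA [ 0.6145 -0.0412  0.092 ] [   8.  -109.6]
scene timer [0.6063 0.0137 0.086 ] [  1.8 -54.4]
scene jarC [0.6099 0.0855 0.092 ] [ 8.  17.2]
scene jarD [0.606  0.1553 0.092 ] [ 6.7 87.1]
scene red [0.4608 0.0642 0.074 ] [-141.8    1.4]
scene yel [0.4481 0.1544 0.074 ] [-151.2   92. ]
scene gatefree top [ 0.5517 -0.1441  0.054 ] [ -58.5 -210.1]
scene boardL rear [ 0.6611 -0.1497  0.01  ] [  50.6 -219.7]
scene board front corner [ 0.5635 -0.1526  0.022 ] [ -47.1 -219. ]
```

```bash
cat >> h.py <<'E'
def st():
    from rig import manip
    s=manip.get_state();q=np.array(s["ee_rot"]);return s,R.from_quat(q[[1,2,3,0]])
def goalR(lean=38,yaw=2.1):
    o,ex,ey=S(yaw=yaw);a=np.radians(lean);z=np.r_[ex*np.sin(a),-np.cos(a)];y=np.r_[ey,0.]
    return R.from_matrix(np.c_[np.cross(y,z),y,z])
def rows(ps,Rg=None):
    "world points -> tool shifts, turn"
    s,r=st();Rg=Rg or r
    print("pos",s["position"].round(4),"S",toS(s["position"]),"F",s["contact_force"].round(2),"t",s["clock"])
    for p in ps: print((r.inv().apply(np.array(p)-s["position"])).round(4),(r.inv()*Rg).as_rotvec(degrees=True).round(1))
E
python3 -c "
from h import *
rows([(.40,.15,.26),(.45,-.10,.24)],goalR())"
```

```text
pos [0.2193 0.531  0.2305] S [-365.9  476.7] F [ 0.48  0.37 -0.27] t 0.1
[-0.3125 -0.2832 -0.0291] [ -8.2 -37.4 -23.6]
[-0.4541 -0.4951 -0.0087] [ -8.2 -37.4 -23.6]
```

```bash
python3 -m crank '[[-0.05,-0.05,-0.01,0,0,0],[-0.1,-0.09,-0.02,-2,-7,-5],[-0.15,-0.13,-0.03,-3,-14,-9],[-0.2,-0.18,-0.03,-5,-21,-14],[-0.25,-0.22,-0.03,-7,-28,-18],[-0.3,-0.27,-0.03,-8,-37,-24],[-0.33,-0.31,-0.03,-8,-37,-24],[-0.36,-0.35,-0.02,-8,-37,-24],[-0.39,-0.4,-0.02,-8,-37,-24],[-0.42,-0.45,-0.01,-8,-37,-24],[-0.45,-0.49,-0.01,-8,-37,-24],[-0.454,-0.495,-0.009,-8.2,-37.4,-23.6],[-0.454,-0.495,-0.009,-8.2,-37.4,-23.6],[-0.454,-0.495,-0.009,-8.2,-37.4,-23.6]]' 0 20
python3 - <<'E'
from h import *
from rig import viewer
s,r=st();rows([s["position"]],goalR())
d=viewer.get_image("wrist");M=np.eye(4);M[:3,:3]=r.as_matrix();M[:3,3]=s["position"]
d["world_from_camera"]=M@d.pop("mount");np.savez("w1.npz",**d)
crop(d["frame"],0,0,640,480,1,"pics/w1.png")
E
```

```text
clock: 1.85
position: [0.4514, -0.1019, 0.2421]
ee_rot: [0.323, -0.011, 0.946, 0.004]
contact_force: [0.3, -0.0, -0.6]
width: -0.0001
pos [ 0.4514 -0.1019  0.2421] S [-157.2 -164.2] F [ 0.32 -0.01 -0.59] t 1.85
[0. 0. 0.] [-0.5 -0.3 -0.6]
```

View pics/w1.png

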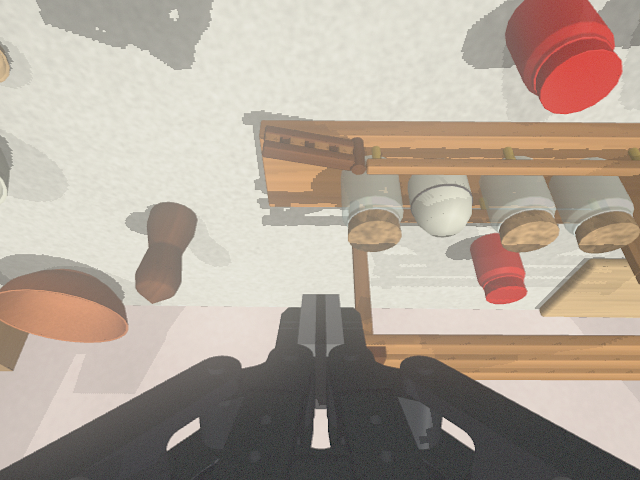

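Run:
```python
from h import *
d=load("w1.npz")
for nm,c,z in(("corkA",(375,222),.096),("corkB timer",(441,222),.086),("corkC",(530,222),.096),("corkD",(606,220),.096),("board fr",(263,123),.022),("board rr",(272,206),.022),("rail L in",(368,174),.05),("rail out",(368,162),.05),("gatefree",(263,128),.054),("gatefree2",(267,152),.024),("hinge",(359,140),.054),("tier corner",(366,333),.188),("jarA left base",(344,178),.05)):
    w=onz(d,*c,z);w2=dep(d,*c);print(nm,w.round(4),toS(w),"depth",toS(w2),w2[2].round(3))
P=cloud(d);Q=P[(d["range_z"]>0)];
hsv=cv2.cvtColor(d["frame"],cv2.COLOR_BGR2HSV)
q=Q[(abs(Q[:,2]-.05)<.003)&(Q[:,0]<.59)&(Q[:,0]>.53)&(Q[:,1]>-.05)&(Q[:,1]<.12)]
print(len(q));s=np.array([toS(p) for p in q]);print(np.polyfit(s[:,1],s[:,0],1),np.percentile(s[:,0],[2,50,98]))
```

```text
corkA [ 0.5832 -0.0541  0.096 ] [ -23.8 -121.3] depth [ -23.5 -121.2] 0.096
corkB timer [0.5948 0.0058 0.086 ] [ -9.9 -61.9] depth [ -8.9 -61.5] 0.085
corkC [0.5799 0.0747 0.096 ] [-22.4   7.5] depth [-20.7   8.5] 0.095
corkD [0.5756 0.1362 0.096 ] [-24.4  69.1] depth [-14.6  77.2] 0.089
board fr [ 0.5436 -0.1495  0.022 ] [ -66.8 -215.2] depth [ -53.4 -218.1] 0.006
board rr [ 0.655  -0.1496  0.022 ] [  44.5 -219.4] depth [  45.1 -219.5] 0.022
rail L in [ 0.5743 -0.058   0.05  ] [ -32.8 -124.9] depth [ -27.6 -124.1] 0.045
rail out [ 0.5597 -0.0597  0.05  ] [ -47.4 -126. ] depth [ -41.3 -125.2] 0.044
gatefree [ 0.5217 -0.145   0.054 ] [ -88.6 -209.9] depth [ -53.6 -217.6] 0.013
gatefree2 [ 0.5751 -0.1484  0.024 ] [ -35.3 -215.3] depth [ -63.4 -209.8] 0.054
hinge [ 0.5319 -0.0703  0.054 ] [ -75.6 -135.6] depth [ -49.6 -132.5] 0.025
tier corner [ 0.5965 -0.0657  0.188 ] [ -10.9 -133.4] depth [  49.7 -127.3] 0.163
jarA left base [ 0.5799 -0.0787  0.05  ] [ -28.  -145.8] depth [ -12.4 -144.8] 0.035
2337
[ 1.54950944e-02 -3.18001513e+01] [-40.3 -33.8 -16.8]
```

Run:
```python
from h import *
w=lambda x,y,z:np.r_[toW(x,y),z]
rows([w(-130,-182,.213),w(-30,-182,.085),w(8,-182,.036)],goalR())
```

```text
pos [ 0.4529 -0.1036  0.2429] S [-155.8 -166. ] F [ 2.32 -2.12  0.62] t 1.9
[-0.0023 -0.0155  0.0396] [-0.6 -0.2 -0.6]
[-0.0029 -0.0138  0.202 ] [-0.6 -0.2 -0.6]
[-0.0029 -0.0131  0.264 ] [-0.6 -0.2 -0.6]
```

```bash
python3 -m crank '[[-0.002,-0.015,0.04,-0.6,-0.2,-0.6],[-0.003,-0.014,0.09,-0.6,-0.2,-0.6],[-0.003,-0.014,0.14,-0.6,-0.2,-0.6],[-0.003,-0.014,0.19,-0.6,-0.2,-0.6],[-0.003,-0.013,0.23,-0.6,-0.2,-0.6],[-0.003,-0.013,0.255,-0.6,-0.2,-0.6],[-0.003,-0.013,0.264,-0.6,-0.2,-0.6],[-0.003,-0.013,0.264,-0.6,-0.2,-0.6]]'
python3 - <<'E'
from h import *
from rig import viewer
s,r=st();rows([s["position"]],goalR())
d=viewer.get_image("side");np.savez("s2.npz",**d)
crop(d["frame"],250,120,410,325,2.9,"pics/s2.png")
E
```

```text
clock: 2.9
position: [0.6356, -0.0982, 0.0731]
ee_rot: [0.286, -0.006, 0.958, -0.009]
contact_force: [-0.1, 0.2, 0.1]
width: -0.0002
pos [ 0.6356 -0.0982  0.0731] S [  27.  -167.3] F [-0.1   0.25  0.14] t 2.9
[0. 0. 0.] [-2.  -4.8 -0.7]
```

View pics/s2.png

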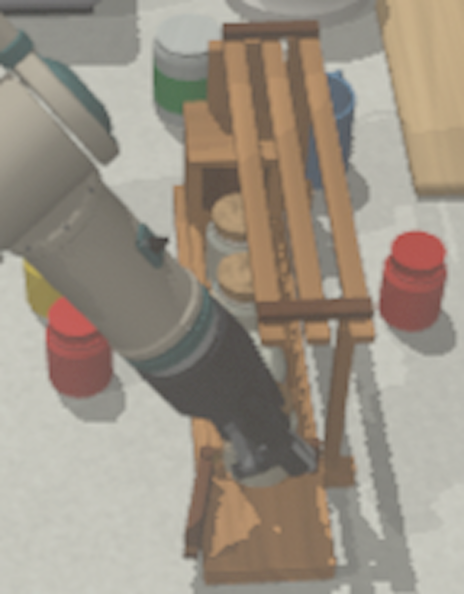

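Run:
```python
from h import *
s,r=st();print(s["qpos"].round(3))
w=lambda x,y,z:np.r_[toW(x,y),z]
rows([w(8,-185,.036)],goalR())
```

```text
[-0.368  0.33   2.082  0.822  0.254 -2.704]
pos [ 0.6354 -0.0985  0.0737] S [  26.8 -167.6] F [-0.35 -0.99 -0.46] t 2.95
[ 0.0362 -0.0172  0.0218] [-2.  -4.7 -0.7]
```

Run:
```python
from h import *
d=load("w1.npz");P=cloud(d)
r=R.from_quat(np.array([-.011,.946,.004,.323]));p=np.array([.4514,-.1019,.2421])
T=r.inv().apply(P.reshape(-1,3)-p);T=T[(d["range_z"].ravel()>0)&(T[:,2]<.01)&(abs(T[:,1])<.12)&(abs(T[:,0])<.15)]
print("cam in tool",r.inv().apply(d["world_from_camera"][:3,3]-p).round(3))
for a in range(0,130,10):
    q=T[(T[:,2]<-a/1e3+.005)&(T[:,2]>-a/1e3-.005)]*1e3
    if len(q): print(a,len(q),"y",q[:,1].min().round(),q[:,1].max().round(),"x",q[:,0].min().round(),q[:,0].max().round())
```

```text
cam in tool [ 0.076 -0.    -0.142]
0 45 y -7.0 6.0 x 11.0 12.0
10 915 y -14.0 13.0 x 7.0 13.0
20 1204 y -14.0 13.0 x 7.0 13.0
30 1210 y -14.0 13.0 x 7.0 13.0
40 2187 y -30.0 28.0 x -11.0 16.0
50 7459 y -38.0 37.0 x -11.0 16.0
60 12072 y -46.0 45.0 x -8.0 18.0
70 13990 y -55.0 53.0 x -7.0 20.0
80 16400 y -59.0 58.0 x 4.0 20.0
90 2516 y -42.0 18.0 x 14.0 20.0
```

```bash
cat >> h.py <<'E'
def gB(lean=30,ty=.14):
    o,ex,ey=S();a=np.radians(lean);z=np.r_[ex*np.sin(a)+ey*ty,-np.cos(a)];z/=np.linalg.norm(z)
    y=np.cross(z,np.r_[ey,0.]);y/=np.linalg.norm(y)
    return R.from_matrix(np.c_[np.cross(y,z),y,z])
W=lambda x,y,z:np.r_[toW(x,y),z]
E
python3 - <<'E'
from h import *
rows([W(-80,-185,.22)],gB())
E
```

```text
pos [ 0.6354 -0.0985  0.0737] S [  26.8 -167.6] F [-0.35 -0.99 -0.46] t 2.95
[ 0.0087 -0.0237 -0.1802] [-5.2 10.4 89.1]
```

```bash
python3 -m crank '[[0.0,-0.004,-0.03,0,0,4],[0.0,-0.012,-0.08,0,1,9],[0.004,-0.02,-0.13,-1,2,16],[0.009,-0.024,-0.18,-1,3,26],[0.009,-0.024,-0.18,-2,4,36],[0.009,-0.024,-0.18,-3,5,46],[0.009,-0.024,-0.18,-3,6,56],[0.009,-0.024,-0.18,-4,7,66],[0.009,-0.024,-0.18,-5,9,76],[0.009,-0.024,-0.18,-5,10,86],[0.009,-0.024,-0.18,-5.2,10.4,89],[0.009,-0.024,-0.18,-5.2,10.4,89]]'
python3 - <<'E'
from h import *
s,r=st();print(s["qpos"].round(3))
rows([W(-80,-185,.22),W(-24,-182,.095),W(3,-180,.047)],gB())
E
```

```text
clock: 4.45
position: [0.5283, -0.1201, 0.2203]
ee_rot: [0.132, 0.655, 0.707, 0.232]
contact_force: [-0.3, -0.2, 0.1]
width: 0.0002
[-0.647  0.047  1.961  0.573  0.887 -1.037]
pos [ 0.5283 -0.1201  0.2203] S [ -81.  -185.3] F [-0.31 -0.19  0.15] t 4.45
[0.0002 0.0007 0.0008] [0.  0.  0.1]
[-0.0157 -0.0134  0.1362] [0.  0.  0.1]
[-0.0213 -0.0141  0.191 ] [0.  0.  0.1]
```

```bash
python3 -m crank '[[-0.008,-0.006,0.05,0,0,0],[-0.013,-0.01,0.1,0,0,0],[-0.017,-0.014,0.145,0,0,0],[-0.02,-0.014,0.175,0,0,0],[-0.021,-0.014,0.191,0,0,0],[-0.021,-0.014,0.191,0,0,0]]'
python3 - <<'E'
from h import *
from rig import viewer
s,r=st();print(s["qpos"].round(3))
rows([W(3,-180,.047),W(3,-90,.047)],gB())
d=viewer.get_image("wrist");M=np.eye(4);M[:3,:3]=r.as_matrix();M[:3,3]=s["position"]
d["world_from_camera"]=M@d.pop("mount");np.savez("w3.npz",**d)
e=viewer.get_image("side")
crop(np.hstack([d["frame"],cv2.resize(e["frame"][120:325,250:410],None,fx=2.34,fy=480/205)]),0,0,1014,480,.78,"pics/w3.png")
E
```

```text
clock: 5.2
position: [0.6117, -0.1109, 0.0464]
ee_rot: [0.131, 0.655, 0.707, 0.232]
contact_force: [-0.4, -0.2, 1.1]
width: -0.0
[-0.52   0.384  2.061  0.926  0.495 -1.384]
pos [ 0.6117 -0.1109  0.0464] S [   2.7 -179.2] F [-0.4  -0.22  1.11] t 5.2
[-0.0008  0.0006 -0.0005] [-0.  -0.   0.2]
[0.0883 0.0009 0.012 ] [-0.  -0.   0.2]
```

View pics/w3.png

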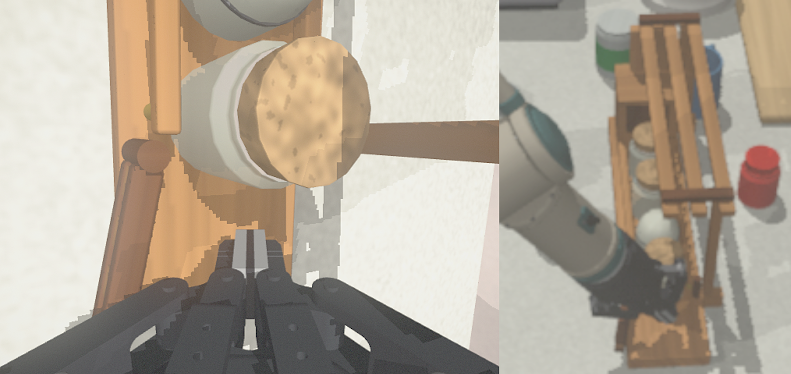

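```bash
python3 -m crank '[[0.003,0,0.0004,0,0,0],[0.006,0,0.0008,0,0,0],[0.009,0,0.0013,0,0,0],[0.012,0,0.0017,0,0,0],[0.015,0,0.0021,0,0,0],[0.018,0,0.0025,0,0,0],[0.021,0,0.003,0,0,0],[0.024,0,0.0034,0,0,0],[0.027,0,0.0038,0,0,0],[0.03,0,0.0042,0,0,0],[0.033,0,0.0046,0,0,0],[0.036,0,0.005,0,0,0],[0.039,0,0.0055,0,0,0],[0.042,0,0.0059,0,0,0],[0.045,0,0.0063,0,0,0],[0.048,0,0.0067,0,0,0],[0.051,0,0.0072,0,0,0],[0.054,0,0.0076,0,0,0],[0.057,0,0.008,0,0,0],[0.059,0,0.0083,0,0,0]]'
python3 - <<'E'
from h import *
s,r=st();print(s["qpos"].round(3))
rows([W(3,-100,.047),W(3,-90,.047)],gB())
E
```

```text
clock: 7.8
position: [0.6097, -0.0518, 0.0477]
ee_rot: [0.132, 0.655, 0.707, 0.232]
contact_force: [-0.0, -2.2, -0.4]
width: 0.0001
[-0.404  0.36   2.104  0.965  0.422 -1.327]
pos [ 0.6097 -0.0518  0.0477] S [   2.9 -119.9] F [-0.04 -2.21 -0.35] t 7.8
[ 0.0197 -0.0001  0.0034] [0.1 0.  0.2]
[ 0.0296 -0.0001  0.0048] [0.1 0.  0.2]
```

```bash
python3 -m crank '[[0.003,0,0.0005,0,0,0],[0.006,0,0.001,0,0,0],[0.009,0,0.0015,0,0,0],[0.012,0,0.002,0,0,0],[0.015,0,0.0025,0,0,0],[0.0175,0,0.003,0,0,0],[0.02,0,0.0034,0,0,0]]'
python3 -m crank '[[0.0015,0,0.0002,0,0,0],[0.003,0,0.0005,0,0,0]]'
python3 -m crank '[[0.0015,0,0.0002,0,0,0],[0.003,0,0.0005,0,0,0]]'
python3 - <<'E'
from h import *
from rig import viewer
rows([W(3,-90,.047)],gB())
d=viewer.get_image("side");crop(d["frame"],260,120,400,240,5,"pics/s4.png");np.savez("s4.npz",**d)
E
```

```text
clock: 8.68
position: [0.6093, -0.0313, 0.0471]
ee_rot: [0.132, 0.655, 0.707, 0.233]
contact_force: [0.3, -2.1, 0.3]
width: -0.0003
clock: 8.93
position: [0.6092, -0.0282, 0.0471]
ee_rot: [0.132, 0.655, 0.707, 0.232]
contact_force: [0.7, -2.1, 1.5]
width: 0.0003
clock: 9.18
position: [0.6091, -0.0251, 0.047]
ee_rot: [0.132, 0.655, 0.707, 0.232]
contact_force: [0.9, -2.0, 0.6]
width: 0.0001
pos [ 0.6091 -0.0251  0.047 ] S [  3.2 -93.3] F [ 0.87 -2.01  0.58] t 9.175
[ 0.0033 -0.0002  0.0003] [0.1 0.1 0.2]
```

View pics/s4.png

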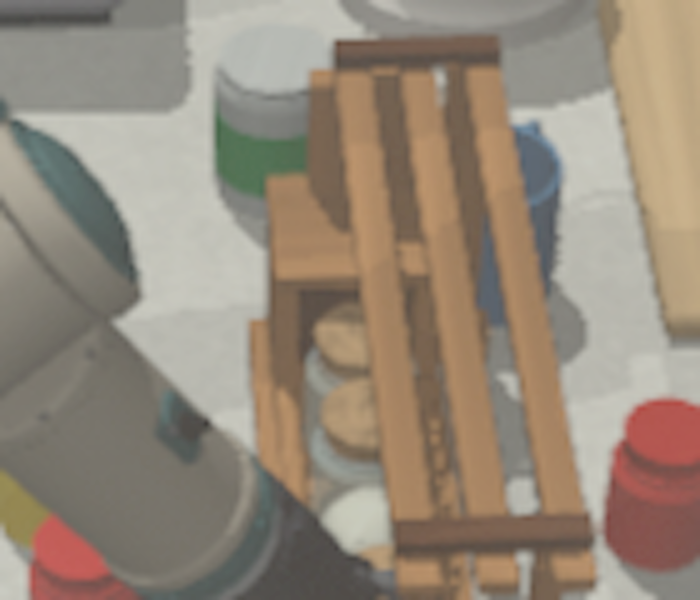

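```bash
for i in 1; do python3 -m crank '[[0.0015,0,0.0002,0,0,0],[0.003,0,0.0004,0,0,0]]'|grep -E "pos|cont"
python3 -m crank '[[0.0015,0,0.0002,0,0,0],[0.003,0,0.0004,0,0,0]]'|grep -E "pos|cont"
python3 -m crank '[[0.0015,0,0.0002,0,0,0],[0.003,0,0.0004,0,0,0]]'|grep -E "pos|cont"; done
```

```text
position: [0.6089, -0.0217, 0.0469]
contact_force: [0.4, -2.1, 1.5]
position: [0.6087, -0.0186, 0.0469]
contact_force: [0.4, -2.4, 0.1]
position: [0.6085, -0.0154, 0.0469]
contact_force: [0.1, -2.0, 1.2]
```

```bash
python3 -m crank '[[0.001,0,0.0002,0,0,0],[0.002,0,0.0003,0,0,0]]'|grep -E "pos|cont"
python3 -m crank '[[0.001,0,0.0002,0,0,0],[0.002,0,0.0003,0,0,0]]'|grep -E "pos|cont"
python3 -m crank '[[0.001,0,0.0002,0,0,0],[0.002,0,0.0003,0,0,0]]'|grep -E "pos|cont"
```

```text
position: [0.6085, -0.0134, 0.0469]
contact_force: [0.1, -1.6, -0.2]
position: [0.6085, -0.0113, 0.0469]
contact_force: [-0.3, -1.6, 0.2]
position: [0.6084, -0.0092, 0.0469]
contact_force: [0.3, -2.4, 2.1]
```

```bash
python3 -m crank '[[0.001,0,0.0002,0,0,0],[0.002,0,0.0003,0,0,0]]'|grep -E "pos|cont"
python3 -m crank '[[0.001,0,0.0002,0,0,0],[0.002,0,0.0003,0,0,0]]'|grep -E "pos|cont"
python3 -m crank '[[0.001,0,0.0002,0,0,0],[0.002,0,0.0003,0,0,0]]'|grep -E "pos|cont"
```

```text
position: [0.6083, -0.0071, 0.0469]
contact_force: [0.4, -1.9, 1.3]
position: [0.6082, -0.005, 0.0468]
contact_force: [0.1, -2.1, 0.7]
position: [0.6081, -0.0029, 0.0468]
contact_force: [0.1, -1.6, 1.4]
```

```bash
python3 -m crank '[[0.001,0,0.0002,0,0,0],[0.002,0,0.0003,0,0,0]]'|grep -E "pos|cont"
python3 -m crank '[[0.001,0,0.0002,0,0,0],[0.002,0,0.0003,0,0,0]]'|grep -E "pos|cont"
```

```text
position: [0.608, -0.0008, 0.0467]
contact_force: [0.6, -2.2, 1.1]
position: [0.608, 0.0014, 0.0467]
contact_force: [0.3, -1.8, 1.6]
```

```bash
python3 -m crank '[[0.001,0,0.0002,0,0,0],[0.002,0,0.0003,0,0,0]]'|grep -E "pos|cont"
python3 -m crank '[[0.001,0,0.0002,0,0,0],[0.002,0,0.0003,0,0,0]]'|grep -E "clock|pos|cont"
python3 - <<'E'
from h import *
from rig import viewer
d=viewer.get_image("side");np.savez("s5.npz",**d)
a=load("s4.npz")
f=lambda d:cv2.resize(d["frame"][170:250,290:370],None,fx=5,fy=5,interpolation=cv2.INTER_CUBIC)
crop(np.hstack([f(a),f(d)]),0,0,800,400,1,"pics/s5.png")
E
```

```text
position: [0.6079, 0.0035, 0.0467]
contact_force: [-0.1, -1.9, 0.8]
clock: 12.48
position: [0.6083, 0.0047, 0.0468]
contact_force: [0.6, -4.4, 0.7]
```

View pics/s5.png

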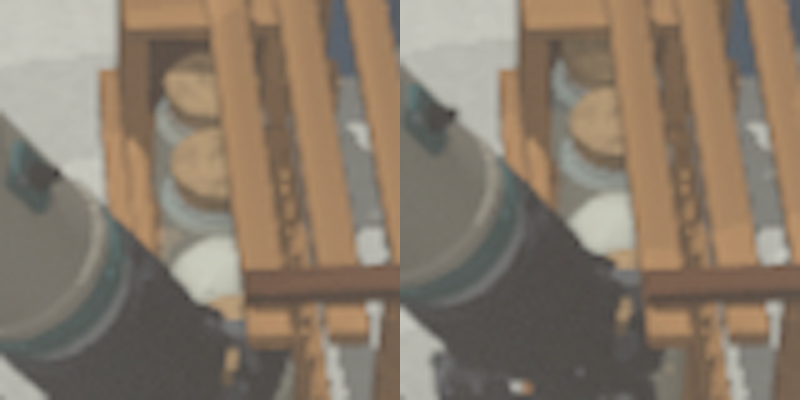

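```bash
python3 -m crank '[[0.001,0,0.0002,0,0,0],[0.002,0,0.0003,0,0,0],[0.002,0,0.0003,0,0,0],[0.002,0,0.0003,0,0,0]]'|grep -E "pos|cont"
python3 -m crank '[[0.001,0,0.0002,0,0,0],[0.002,0,0.0003,0,0,0],[0.002,0,0.0003,0,0,0],[0.002,0,0.0003,0,0,0]]'|grep -E "clock|pos|cont"
```

```text
position: [0.6085, 0.0064, 0.0469]
contact_force: [0.3, -4.5, 0.7]
clock: 13.52
position: [0.6088, 0.0077, 0.0471]
contact_force: [0.1, -4.7, 1.2]
```

```bash
python3 -m crank '[[0.001,0,0.0001,0,0,0],[0.0023,0,0.0002,0,0,0],[0.0023,0,0.0002,0,0,0],[0.0023,0,0.0002,0,0,0],[0.0023,0,0.0002,0,0,0]]'|grep -E "clock|pos|cont"
python3 - <<'E'
from h import *
from rig import viewer
d=viewer.get_image("side");np.savez("s6.npz",**d)
rows([W(3,-80,.047),W(3,-120,.047)],gB())
E
```

```text
clock: 14.15
position: [0.6093, 0.009, 0.0474]
contact_force: [0.4, -6.5, 0.8]
pos [0.6093 0.009  0.0474] S [  4.6 -59.2] F [ 1.01 -5.94  1.45] t 14.2
[-0.0205 -0.0017 -0.0032] [0.3 0.4 0.2]
[-0.0602 -0.0018 -0.0085] [0.3 0.4 0.2]
```

```bash
python3 -m crank '[[-0.001,0,-0.0001,0,0,0],[-0.002,0,-0.0003,0,0,0]]'|grep -E "pos|cont"
python3 -m crank '[[-0.002,0,-0.0003,0,0,0],[-0.004,0,-0.0006,0,0,0],[-0.006,0,-0.0008,0,0,0]]'|grep -E "pos|cont"
python3 - <<'E'
from h import *
from rig import viewer
d=viewer.get_image("side");np.savez("s7.npz",**d)
a=load("s6.npz");A=cv2.cvtColor(a["frame"],6)[172:225,320:338].astype(np.float32);B=cv2.cvtColor(d["frame"],6)[172:225,320:338].astype(np.float32)
print(cv2.phaseCorrelate(A,B),abs(A-B).mean())
C=cv2.cvtColor(load("s5.npz")["frame"],6)[172:225,320:338].astype(np.float32);print("s5->s6",cv2.phaseCorrelate(C,A),abs(A-C).mean())
f=lambda d:cv2.resize(d["frame"][170:250,290:370],None,fx=5,fy=5,interpolation=cv2.INTER_CUBIC)
crop(np.hstack([f(a),f(d)]),0,0,800,400,1,"pics/s7.png")
E
```

```text
position: [0.6084, 0.0081, 0.0469]
contact_force: [-0.8, -1.3, -0.6]
position: [0.6084, 0.0023, 0.0468]
contact_force: [0.5, 0.6, 0.6]
((-0.42784757501094894, 0.16760225750075008), 0.8474590999108774) 4.248428
s5->s6 ((0.12530121281824158, -0.9462647472619459), 1.0262732012772267) 7.5
```

View pics/s7.png

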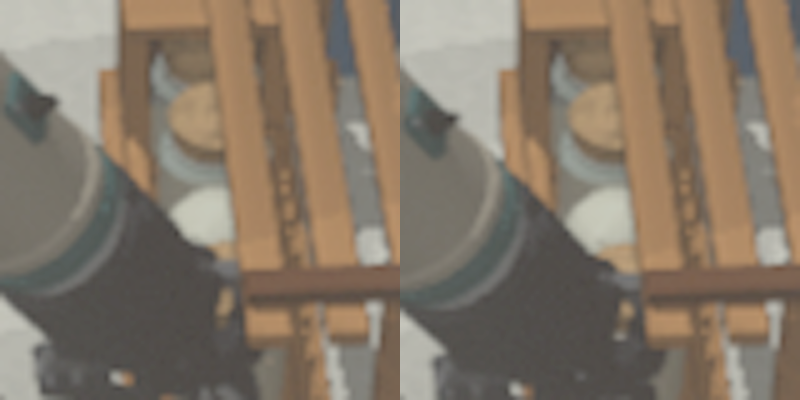

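Run:
```python
from h import *
from rig import viewer
s,r=st();b=load("side0.npz")
for p in((291,412),(302,408),(212,460),(397,365)): print("px",p,toS(onz(b,*p,.01)))
rows([W(3,-172,.047),W(-50,-178,.14),W(-120,-190,.14),W(-105,-192,.041)],gB())
```

```text
px (291, 412) [-126.3 -427.4]
px (302, 408) [-104.7 -421. ]
px (212, 460) [-273.6 -506.1]
px (397, 365) [  96.2 -344.5]
pos [0.6086 0.0019 0.0469] S [  3.7 -66.3] F [-0.4   0.06  1.23] t 14.875
[-0.1047 -0.0008 -0.0147] [0.1 0.2 0.2]
[-0.0962  0.     -0.1216] [0.1 0.2 0.2]
[-0.1032 -0.0605 -0.158 ] [0.1 0.2 0.2]
[-0.1177 -0.0973 -0.066 ] [0.1 0.2 0.2]
```

```bash
python3 -m crank '[[-0.02,0,-0.003,0,0,0],[-0.05,0,-0.007,0,0,0],[-0.085,0,-0.012,0,0,0],[-0.105,-0.001,-0.015,0,0,0],[-0.104,-0.001,-0.03,0,0,0],[-0.1,0,-0.08,0,0,0],[-0.096,0,-0.122,0,0,0],[-0.1,-0.03,-0.14,0,0,0],[-0.103,-0.06,-0.158,0,0,0],[-0.103,-0.06,-0.158,0,0,0]]'
python3 - <<'E'
from h import *
from rig import viewer
d=viewer.get_image("side");np.savez("s8.npz",**d)
g=lambda f:cv2.cvtColor(load(f)["frame"],6)[172:225,320:338].astype(np.float32)
for a,b in(("s5","s6"),("s6","s7"),("s6","s8"),("s7","s8")): print(a,b,np.round(cv2.phaseCorrelate(g(a+".npz"),g(b+".npz"))[0],2))
rows([W(-105,-192,.041)],gB())
f=lambda d:cv2.resize(d["frame"][170:310,285:395],None,fx=4,fy=4,interpolation=cv2.INTER_CUBIC)
crop(f(d),0,0,440,560,1,"pics/s8.png")
E
```

```text
clock: 16.12
position: [0.488, -0.1258, 0.1401]
ee_rot: [0.133, 0.656, 0.706, 0.232]
contact_force: [0.6, 0.0, 0.3]
width: 0.0004
s5 s6 [ 0.13 -0.95]
s6 s7 [-0.43  0.17]
s6 s8 [-0.41  0.45]
s7 s8 [-0.25  0.11]
pos [ 0.4895 -0.1263  0.1405] S [-120.1 -190.1] F [ 0.1  -0.88  0.99] t 16.175
[-0.0144 -0.0369  0.0925] [0.2 0.3 0.1]
```

View pics/s8.png

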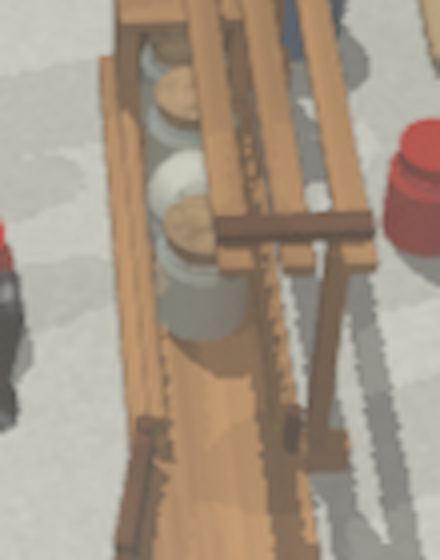

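```bash
python3 -m crank '[[-0.005,-0.012,0.03,0,0,0],[-0.01,-0.025,0.065,0,0,0],[-0.0144,-0.037,0.0925,0,0,0],[-0.0144,-0.037,0.0925,0,0,0]]'
cat > g.py <<'E'
from h import *
def pt(th,r=50,slack=0):
    s,c=np.sin(th),np.cos(th)
    d=6+12*abs(s)+11*abs(c)-slack
    return W(-43+r*c-d*s,-138-r*s-d*c,.041)
E
python3 - <<'E'
from g import *
rows([pt(t) for t in (1.84,1.7,1.6,1.5,1.4,1.3,1.2,1.1,1.0,.9,.8,.7,.6,.5,.4,.3,.2,.1,0)],gB())
print([toS(pt(t)) for t in(1.84,1,0)])
E
```

```text
clock: 16.68
position: [0.5046, -0.1269, 0.0389]
ee_rot: [0.131, 0.656, 0.706, 0.232]
contact_force: [-0.8, 0.6, 0.6]
width: 0.0001
pos [ 0.5046 -0.1269  0.0389] S [-105.  -191.2] F [-0.78  0.58  0.59] t 16.675
[0.0086 0.0261 0.014 ] [-0.   0.1 -0.1]
[0.0038 0.0326 0.0171] [-0.   0.1 -0.1]
[0.0011 0.0376 0.0197] [-0.   0.1 -0.1]
[-0.001   0.0416  0.0217] [-0.   0.1 -0.1]
[-0.0027  0.0453  0.0236] [-0.   0.1 -0.1]
[-0.004   0.0492  0.0257] [-0.   0.1 -0.1]
[-0.0049  0.0533  0.028 ] [-0.   0.1 -0.1]
[-0.0054  0.0576  0.0304] [-0.   0.1 -0.1]
[-0.0053  0.0621  0.033 ] [-0.   0.1 -0.1]
[-0.0047  0.0666  0.0357] [-0.   0.1 -0.1]
[-0.0035  0.0711  0.0385] [-0.   0.1 -0.1]
[-0.0016  0.0755  0.0414] [-0.   0.1 -0.1]
[0.0009 0.0798 0.0442] [-0.   0.1 -0.1]
[0.0041 0.0838 0.047 ] [-0.   0.1 -0.1]
[0.0079 0.0876 0.0497] [-0.   0.1 -0.1]
[0.0123 0.091  0.0523] [-0.   0.1 -0.1]
[0.0172 0.0939 0.0547] [-0.   0.1 -0.1]
[0.0226 0.0962 0.0568] [-0.   0.1 -0.1]
[0.0285 0.098  0.0586] [-0.   0.1 -0.1]
[array([ -76.1, -180.7]), array([ -34.5, -192. ]), array([   7., -155.])]
```

```bash
python3 -m crank '[[0.004,0.013,0.007,0,0,0],[0.0086,0.026,0.014,0,0,0],[0.0038,0.0326,0.017,0,0,0],[0.001,0.0376,0.0197,0,0,0],[-0.001,0.0416,0.0217,0,0,0],[-0.0027,0.0453,0.0236,0,0,0],[-0.004,0.0492,0.0257,0,0,0],[-0.005,0.0533,0.028,0,0,0],[-0.0054,0.0576,0.0304,0,0,0],[-0.0053,0.0621,0.033,0,0,0],[-0.0047,0.0666,0.0357,0,0,0],[-0.0035,0.0711,0.0385,0,0,0],[-0.0016,0.0755,0.0414,0,0,0],[0.001,0.0798,0.0442,0,0,0],[0.004,0.0838,0.047,0,0,0],[0.0079,0.0876,0.0497,0,0,0]]'
python3 - <<'E'
from g import *
from rig import viewer
rows([pt(t) for t in (.4,.3,.2,.1,0,-.05)],gB())
d=viewer.get_image("wrist");e=viewer.get_image("side")
crop(np.hstack([d["frame"],cv2.resize(e["frame"][170:325,270:390],None,fx=3.1,fy=480/155)]),0,0,1012,480,.78,"pics/w9.png")
E
```

```text
clock: 18.68
position: [0.6043, -0.1085, 0.0411]
ee_rot: [0.131, 0.656, 0.706, 0.232]
contact_force: [-1.3, -0.9, 0.1]
width: 0.0002
pos [ 0.6043 -0.1085  0.0411] S [  -4.7 -176.5] F [-1.3  -0.87  0.05] t 18.675
[-0.0001 -0.0003 -0.0001] [-0.   0.1 -0.1]
[0.0043 0.003  0.0024] [-0.   0.1 -0.1]
[0.0092 0.0059 0.0048] [-0.   0.1 -0.1]
[0.0146 0.0083 0.007 ] [-0.   0.1 -0.1]
[0.0205 0.0101 0.0088] [-0.   0.1 -0.1]
[0.0223 0.0108 0.0095] [-0.   0.1 -0.1]
```

View pics/w9.png

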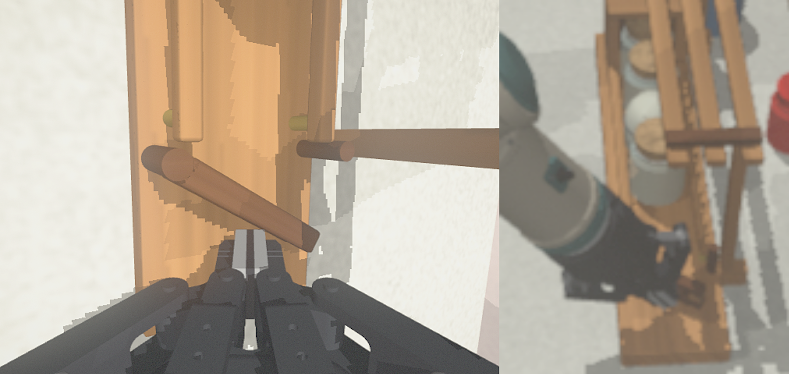

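```bash
python3 -m crank '[[0.002,0.0015,0.001,0,0,0],[0.0043,0.003,0.0024,0,0,0],[0.0068,0.0045,0.0036,0,0,0],[0.0092,0.0059,0.0048,0,0,0],[0.0119,0.0071,0.0059,0,0,0],[0.0146,0.0083,0.007,0,0,0],[0.0166,0.009,0.0076,0,0,0],[0.0166,0.009,0.0076,0,0,0]]'|grep -E "pos|cont"
python3 -m crank '[[0.001,0,0.0001,0,0,0],[0.002,0,0.0003,0,0,0],[0.002,0,0.0003,0,0,0]]'|grep -E "pos|cont"
python3 -m crank '[[0.001,0,0.0001,0,0,0],[0.002,0,0.0003,0,0,0],[0.002,0,0.0003,0,0,0]]'|grep -E "clock|pos|cont"
python3 -c "
from g import *
s,r=st();print(toS(s['position']))"
```

```text
position: [0.6143, -0.0901, 0.0412]
contact_force: [0.2, 0.1, -0.6]
position: [0.6144, -0.0882, 0.0413]
contact_force: [0.8, -0.2, -0.3]
clock: 20.52
position: [0.6144, -0.0861, 0.0413]
contact_force: [0.4, -1.3, 0.3]
[   6.2 -154.4]
```

```bash
python3 -m crank '[[0.001,0,0.0001,0,0,0],[0.002,0,0.0003,0,0,0],[0.002,0,0.0003,0,0,0]]'|grep -E "pos|cont"
python3 -m crank '[[0.001,0,0.0001,0,0,0],[0.002,0,0.0003,0,0,0],[0.002,0,0.0003,0,0,0]]'|grep -E "clock|pos|cont"
```

```text
position: [0.6143, -0.0839, 0.0413]
contact_force: [0.6, -0.5, 0.8]
clock: 21.28
position: [0.6144, -0.0825, 0.0413]
contact_force: [-0.2, -3.9, 0.4]
```

```bash
python3 -m crank '[[0.001,0,0.0001,0,0,0],[0.0015,0,0.0002,0,0,0],[0.0015,0,0.0002,0,0,0]]'|grep -E "pos|cont"
python3 -c "
from g import *
rows([W(7,-172,.043),W(-50,-178,.14),W(-130,-190,.24)],gB())"
```

```text
position: [0.6145, -0.0824, 0.0414]
contact_force: [-1.8, -6.0, 0.8]
pos [ 0.6145 -0.0824  0.0414] S [   6.4 -150.7] F [-1.78 -6.03  0.76] t 21.65
[-0.0209  0.0013 -0.004 ] [0.1 0.3 0. ]
[-0.0119  0.0006 -0.1163] [0.1 0.3 0. ]
[-0.0069 -0.0185 -0.2434] [0.1 0.3 0. ]
```

Position stuck while force rises: the gate is at its stop. Retreat and check.

```bash
python3 -m crank '[[-0.003,0,-0.001,0,0,0],[-0.012,0,-0.002,0,0,0],[-0.021,0.001,-0.004,0,0,0],[-0.021,0.001,-0.01,0,0,0],[-0.018,0.001,-0.05,0,0,0],[-0.012,0,-0.1,0,0,0],[-0.01,-0.006,-0.15,0,0,0],[-0.008,-0.012,-0.2,0,0,0],[-0.007,-0.018,-0.243,0,0,0],[-0.007,-0.018,-0.243,0,0,0]]'
python3 - <<'E'
from h import *
from rig import viewer
d=viewer.get_image("side");e=viewer.get_image("wrist")
np.savez("s10.npz",**d)
g=lambda f:cv2.cvtColor(load(f)["frame"],6)[172:225,320:338].astype(np.float32)
print(np.round(cv2.phaseCorrelate(g("s8.npz"),g("s10.npz"))[0],2))
crop(np.hstack([cv2.resize(d["frame"][150:310,270:395],None,fx=3,fy=3,interpolation=cv2.INTER_CUBIC),e["frame"]]),0,0,1015,480,.78,"pics/f.png")
E
```

```text
clock: 22.9
position: [0.4798, -0.1277, 0.2431]
ee_rot: [0.136, 0.656, 0.705, 0.231]
contact_force: [-0.1, 0.6, 0.4]
width: -0.0001
[-0.21  0.19]
```

Run:
```python
from h import *
d=load("s10.npz");P=cloud(d)
Q=P[(d["range_z"]>0)];s=np.array([toS(p) for p in Q[(abs(Q[:,2]-.048)<.01)&(abs(Q[:,0]-.6)<.09)&(abs(Q[:,1]+.07)<.06)]])
z=s
for x in range(-60,50,10):
    m=s[(abs(s[:,0]-x)<5)&(s[:,1]<-115)];print(x,len(m),m[:,1].min() if len(m) else 0,np.median(m[:,1]) if len(m) else 0)
G=lambda f,a,b,c,e:cv2.cvtColor(load(f+".npz")["frame"],6)[a:b,c:e].astype(np.float32)
for nm,w in(("jars",(172,262,318,350)),("jarA+timer",(205,262,320,350)),("static red jar",(195,240,378,405)),("housing",(140,180,312,330))):
    print(nm,np.round(cv2.phaseCorrelate(G("s8",*w),G("s10",*w))[0],2))
```

```text
-60 0 0 0
-50 7 -141.0 -137.8
-40 46 -144.2 -138.45
-30 43 -143.9 -138.2
-20 31 -144.5 -139.9
-10 30 -145.3 -140.35
0 31 -144.1 -140.0
10 30 -142.7 -139.95
20 34 -144.4 -140.85000000000002
30 42 -144.6 -137.89999999999998
40 41 -143.7 -135.1
jars [-0.05  0.  ]
jarA+timer [-0.06 -0.08]
static red jar [0.48 0.54]
housing [ 0.05 -0.06]
```

The gate's outer edge runs straight at y ≈ -144 mm in shelf coordinates along its whole length, so it is fully shut. The jars have not moved between the last two views. Handing in.

```bash
python3 -c "
from rig import job
print(job.sign_off())"
```

```text
the job is handed in; nothing more can be done
None
```

I pushed the jars and the egg timer together along the lane and pressed the stop in by about 5 mm. I then swung the gate shut, backed the arm clear and handed the job in at about 23 s.

- **Row and stop:** Sliding the row took about 2 N. The stop gave with a jump to 4.4 N, and the final push read about 6.5 N, well under the 18 N limit. From where the stop began to give, I put its travel at 4.5–5.5 mm. That comes from the arm's position and force readings, since the stop itself can't be seen.
- **Spring-back:** After release, the image comparisons disagreed slightly: they showed 0 to 0.45 px of movement back, where 1 px is roughly 4.5 mm. One comparison on a fixed red jar gave 0.5 px, so I take this as mostly noise. The row did not move between the two views taken before and after shutting the gate.
- **Gate:** I closed it slowly until it stopped moving and the force rose to 6 N. Depth readings afterwards show it lying straight across the lane at y about -144 mm on its outer face, where a shut gate should be.
- **Problems on the way:** My first approach ran joint 6 to its limit. It read -2.704 rad against a range of ±2.7, so it may count as slightly over. I then turned the tool a quarter turn and came in again without touching anything. The picture limit was reached before the final view, so the last check is numbers only. I did not recheck the other things on the worktop, though I noticed no contact with them.

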